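Turn the settled vial over in its mixing cradle

ROBOT

A 6-joint arm with a two-finger parallel gripper is mounted at the origin on the work surface. World frame = base frame: x ahead of the robot, y to its left, z up, the work surface at z = 0. Lengths are in m, angles in degrees, forces in N, time in s.
With the tool pointing down it reaches from about 0.3 to 0.75 m from the base axis. Payload 8.5 kg.
Tool frame: the origin (TCP) lies midway between the tips of the shut fingers; the grasp point (between the pads) lies 19 mm behind it (env.grasp_offset is the distance from the TCP to the grasp point, in m); z points along the fingers, y is the line along which they close (so a half turn about z gives the same grasp; the last joint's range is limited). The gripper opens to 85 mm and grips with 20 to 120 N. Pads are 22 mm wide; open, the fingers measure 114 mm over their backs; the gripper's body (76 mm by 85 mm) begins 54 mm behind the grasp point. The pads swing forward as they close: fully open they stand 13 mm farther back than shut.
Start: joints at [-86.19, 21.807, 74.336, -0, 83.858, -12.336], TCP at [0.153, -0.528, 0.231] pointing down, gripper open.
Joint ranges: [-178.18, 178.18], [-50.72, 133.34], [12.68, 142.11], [-81.47, 261.47], [9.98, 163.14], [-165.26, 165.26]. Speed limits (degrees/s): [136.94, 136.94, 180, 180, 180, 180].

INTERFACE

Orientations are given as a 3x3 rotation matrix whose columns are the frame's x, y, z axes.
In Python, from rig import env gives the robot as it stands.
- The arm moves only by the tool servo_tool, never from a script. Its argument "deltas" is text: rows parted by semicolons, each of 7 numbers parted by spaces: the opening, from 0 (shut) to 1 (fully open), then the shift along the tool's x, y, z in mm, then the turn, a rotation vector about the tool's x, y, z in rad. A call has 1 to 8 rows; each row shifts and turns the commanded pose from where the row before left it, along the tool's axes as they then stand; what a row does not reach is not made up. A row lasts 1/12 s, in which the tool goes at most 41.7 mm and 7.16 degrees, less where a joint would pass 70% of its speed; a pose out of reach is approached as far as the arm can. A call is refused whole if a number of a shift passes 41.7 or a number of a turn 0.125, either way. A call with a gripper value outside its range is refused whole. The fingers move at their own pace and stop on an object; "newtons" is the grip in N (left out, the last holds). Time passes only in rows, so rows that do not move let the fingers close. It gives the time, the measured TCP pose, the force, the opening and the grip force at its end, in the units of the state.
- env.observe(): the state, without advancing time (a new reading comes with each control period).
- env.get_image(name): name is "scene" or "top" or "wrist"; returns a dict with "img" (400x640x3 uint8, red, green, blue), "depth" (400x640 float32, m along the optical axis (not along the pixel's ray), 0 where there is no reading), "camera_matrix" (3x3 intrinsics, pixels), "D" ([k1, k2, p1, p2, k3] as OpenCV has them; the pictures are not rectified), "world_to_cam" (4x4, takes a point from world to camera coordinates). Camera axes: x right, y down, z forward; pixel columns grow to the right and rows downward; lengths in m; the calibration is good to about 2 mm. A picture is of the moment at which its call begins.
- env.close_job(): hands the job in; it is judged then, once.
Trained networks look in a picture, given as the dict that the camera call returned (one of the last four; its "shot" number tells which), for a name from the list of things; names that differ only in an ending like _2 or _b are one class to them, and where a whole thing is asked for, a point or a joint stands for the part that bears it (a point fixed in the world has none). Each returns a list of dicts, best first, with "conf" (0 to 1); they miss things now and then, are a little off and sometimes report something else, mostly with a low value. They report only what shows in the picture. A call takes as long as a camera call. They do not tell look-alikes from the thing itself.
- env.spot_in(name, picture): "bbox" ([centre column, centre row, width, height] in pixels, round what is visible of it).
- env.spot_point(name, picture): "uv" ([column, row] in pixels: a listed point, or the origin of a listed thing).
The state is a dict: "time_s": time; "q": joint angles; "qvel": joint speeds; "joint_efforts": joint torques, N m; "position": TCP position; "tool_rot": TCP orientation; "ft_force": force on the tool from outside, world axes, zero at the start; "wrist_torque": the same for the moment, N m; "grip_width": finger opening in m; "gripper_force": force on a finger pad.
Only numpy, scipy, OpenCV 4.12 (cv2) and the standard library are available. Lean on these libraries where they do the work, as an engineer would, in place of code of your own. Each camera call takes 0.05 s, during which the arm holds its last target. There are 200 camera calls.

TASK

The squat amber vial in the turning stand has stood too long and needs inverting: fold the stand's hinged steel flap fully down over the vial's cap, then swing the cradle over by its crank until the vial is completely upside down, and keep it so for two seconds. Then swing the cradle back until the vial is fully upright again and let go, leaving the flap shut and the vial in its cup; leave everything else in the drawer where it is.

Things in the scene. Friction and masses are not known exactly. Their poses are not given: they have to be found in the camera images.
- stand: Turning stand fixed to the drawer base. White plate 150 x 170 x 12 mm (x, y, z), two posts at y = -64 and +64 mm (32 x 10 mm, 130 mm high) and between them an axle along y, 115 mm above the drawer base, carrying the cradle: an aluminium cup, its crank on the +y side, a flap hinged on the -y side. Origin: centre of the plate's underside, below the axle; at yaw 0 its x points away from the robot.
- vial: The squat amber glass vial with a white cap: 60 mm diameter, 84 mm high (cap 42 mm diameter, top 22 mm), about 160 g. It stands loose in the cup. Origin: centre of its underside; z points from its foot to its cap.
- cup_seat (a point): Centre of the cup's inner floor, turning with the cradle (45 mm from the axle); its z axis points out of the cup's mouth. The cup is an open cage (floor dish, upper ring, two straps at +-y), 72 mm outside, 64 mm inside diameter, its rim 55 mm above this floor; the vial's top 29 mm stand out.
- cradle (a joint): Turn of the cradle about the axle, rad: 0 = vial upright (crank arm level, towards the robot side, stand -x), 3.14 = vial upside down (crank arm level, stand +x). Positive carries the crank from -x up over the top to +x. Stops at -0.05 and 3.19. Friction of about 0.15 N m holds it wherever it is left.
- crank_grip (a point): Middle of the crank's black handle: a freely turning sleeve 18 mm in diameter and 60 mm long, along the stand's y, 65 mm from the axle; at y = +122 mm in the stand's frame (sleeve from 92 to 152 mm, the 20 mm wide steel crank arm from 81 to 89 mm). The point turns with the cradle.
- flap (a joint): Opening of the steel flap about its hinge, rad: 0 = shut, level over the vial's cap (1 to 2 mm above it); 1.57 = standing up. It starts stiffly open at 1.0 to 1.85 and stays where it is left (about 0.17 N m).
- flap_hinge (a point): Middle of the flap's hinge line, which runs along the stand's x; on the cradle at y = -42 mm and 44 mm above the axle (159 mm above the drawer base when upright).
- flap_tip (a point): Middle of the flap's free edge, on the outer (upper when shut) face. The flap is a steel plate 52 mm wide (stand x), 5 mm thick, reaching 86 mm from the hinge line; shut, it reaches to y = +44 mm and its upper face is 162 mm above the drawer base.
- crusher: Bystander: chrome pill crusher, 54 mm diameter, 84 mm high with a 74 mm cross bar, standing behind the stand. Origin: centre of its underside.
- syringe_a: Bystander: green plastic oral syringe lying at the stand's right (-y), 143 mm long along its x, 28 mm high. Origin under its middle.
- syringe_b: Bystander: the same green syringe, lying at the back of the drawer.
- mortar: Bystander: white ceramic mortar, 104 mm diameter, 62 mm high, a pestle in it (to 95 mm). Origin: centre of its underside.
- tall_bottle: Bystander: tall amber bottle, 60 mm diameter, 135 mm high, on the right side of the drawer. Origin: centre of its underside.
- dose_cup: Bystander: white dosing cup, 52 mm diameter, 45 mm high, on the right side. Origin: centre of its underside.
- pill_box: Bystander: flat pill organiser 130 x 36 x 23 mm, lying at the stand's left (+y), beyond the crank handle. Origin: centre of its underside.
There are look-alikes about, which are no part of the job. Leave any red look-alike of the vial alone.

How it is judged:
By the outcome, as a careful person would: the job done as asked, in the order asked, and still so for the second after the job is handed in, with the robot touching nothing.
It also fails if it takes over 72 s, if anything falls off the work surface, if the arm or the gripper's body presses on something with over 40 N, if the wrist force passes 120 N, or if a joint passes its speed limit or range.

## Working session

There is one attempt and no reset: what is moved stays moved. The work goes in short steps, Python scripts to look and compute and a tool call to move; the robot and the scene stay as the last step left them, time stands still between calls to the robot, and variables do not carry over. Pictures are saved under pics/ and viewed, at most 10 in all, crops included, and the job is handed in when it is done.

Besides the shell and the picture viewer there is one more tool, called after "Request:" in YAML: its name, and indented under it one key for each argument. servo_tool: Moves the arm, as the interface text tells. Its arguments: {"type":"object","properties":{"deltas":{"type":"string"},"newtons":{"type":"number"}},"required":["deltas"]}

```bash
ls; mkdir -p pics; cat > h.py <<'E'
import numpy as np, cv2, pickle
from rig import env
def world(p,uv,d=None):
    K=np.array(p["camera_matrix"]);u,v=uv
    n=cv2.undistortPoints(np.array([[[u,v]]],float),K,np.array(p["D"],float))[0,0]
    if d is None:
        w=p["depth"][int(v)-2:int(v)+3,int(u)-2:int(u)+3];w=w[w>0];d=np.median(w) if w.size else 0
    T=np.linalg.inv(np.array(p["world_to_cam"]));return (T@[n[0]*d,n[1]*d,d,1])[:3]
def onz(p,uv,z):
    a=world(p,uv,.3);b=world(p,uv,1.);return a+(b-a)*(z-a[2])/(b[2]-a[2])
def cloud(p):
    K=np.array(p["camera_matrix"]);h,w=p["depth"].shape
    g=np.stack(np.meshgrid(np.arange(w),np.arange(h)),-1).reshape(-1,1,2).astype(float)
    n=cv2.undistortPoints(g,K,np.array(p["D"],float))[:,0];d=p["depth"].reshape(-1,1)
    c=np.hstack([n*d,d,np.ones_like(d)]);T=np.linalg.inv(np.array(p["world_to_cam"]))
    return (c@T.T)[:,:3].reshape(h,w,3)
def proj(p,X):
    T=np.array(p["world_to_cam"]);r,_=cv2.Rodrigues(T[:3,:3])
    return cv2.projectPoints(np.array(X,float).reshape(-1,1,3),r,T[:3,3],np.array(p["camera_matrix"]),np.array(p["D"],float))[0][:,0]
def save(p,f,box=None,s=1):
    im=p["img"][...,::-1]
    if box: im=im[box[1]:box[3],box[0]:box[2]]
    cv2.imwrite(f,cv2.resize(im,None,fx=s,fy=s,interpolation=cv2.INTER_CUBIC))
E
python3 - <<'E'
from h import *
np.set_printoptions(precision=3,suppress=True)
for n in("scene","top"):
    p=env.get_image(n);save(p,f"pics/{n}0.png");pickle.dump(p,open(n+"0.pkl","wb"))
    print(n,np.linalg.inv(p["world_to_cam"])[:3,3])
    for t in "stand vial crusher syringe_a mortar tall_bottle dose_cup pill_box".split():
        for r in env.spot_in(t,p)[:3]: print(t,"bbox",np.round(r["bbox"]),round(r["conf"],2))
    for t in "stand vial cup_seat crank_grip flap_hinge flap_tip pill_box".split():
        for r in env.spot_point(t,p)[:2]: print(t,np.round(r["uv"],1),round(r["conf"],2),world(p,r["uv"]))
E
```

```text
pics
scene [1.375 0.437 0.703]
stand bbox [335. 210. 100. 108.] 0.92
stand bbox [341. 189.  84.  73.] 0.44
vial bbox [337. 198.  16.  27.] 0.79
vial bbox [320. 204.  23.  34.] 0.61
crusher bbox [271. 254.  25.  35.] 0.74
crusher bbox [340. 189.  83.  74.] 0.72
crusher bbox [306. 173.   8.  35.] 0.23
syringe_a bbox [340. 190.  84.  75.] 0.68
syringe_a bbox [412. 306.  34.  45.] 0.65
syringe_a bbox [267. 226.  28.  32.] 0.57
mortar bbox [494. 270.  47.  42.] 0.85
tall_bottle bbox [222. 169.  23.  44.] 0.85
dose_cup bbox [264. 226.  30.  29.] 0.74
dose_cup bbox [206. 203.  21.  21.] 0.66
dose_cup bbox [389. 256.  33.  38.] 0.2
pill_box bbox [388. 257.  36.  35.] 0.87
pill_box bbox [206. 206.  20.  19.] 0.64
pill_box bbox [264. 225.  32.  31.] 0.44
stand [323.  239.1] 0.92 [0.594 0.002 0.011]
stand [275.9 264.7] 0.33 [ 0.756 -0.044  0.025]
vial [322.1 216.5] 0.9 [0.602 0.005 0.094]
vial [337.3 204.6] 0.86 [ 0.457 -0.023  0.039]
crank_grip [371.2 203.8] 0.95 [0.526 0.111 0.121]
crank_grip [305.3 155.6] 0.38 [ 0.143 -0.322 -0.001]
flap_hinge [306.6 184.2] 0.64 [ 0.579 -0.053  0.164]
flap_t
[... 345 characters left out ...]
  24.] 0.71
syringe_a bbox [219. 169.  10.  42.] 0.76
syringe_a bbox [374. 196.   8.  45.] 0.63
mortar bbox [166. 223.  45.  38.] 0.87
tall_bottle bbox [473. 237.  30.  28.] 0.81
tall_bottle bbox [164. 224.  43.  35.] 0.71
dose_cup bbox [448. 185.  19.  20.] 0.69
pill_box bbox [256. 219.  19.  44.] 0.93
stand [323.7 208.7] 0.85 [ 0.556 -0.019  0.127]
vial [324.  203.4] 0.7 [ 0.566 -0.02   0.152]
vial [334.  256.5] 0.67 [ 0.431 -0.04   0.084]
cup_seat [321.3 205.7] 0.84 [ 0.56  -0.012  0.151]
crank_grip [274.6 226.7] 0.81 [0.536 0.126 0.003]
flap_hinge [335.9 193.9] 0.86 [ 0.621 -0.06   0.015]
flap_hinge [319.7 203.2] 0.32 [ 0.566 -0.009  0.154]
pill_box [252.2 219.1] 0.78 [0.559 0.189 0.022]
```

```bash
python3 - <<'E'
from h import *
np.set_printoptions(precision=3,suppress=True)
a=pickle.load(open("scene0.pkl","rb"));b=pickle.load(open("top0.pkl","rb"))
save(a,"a.png",(190,120,530,345),2.3);save(b,"b.png",(150,120,490,290),2.3)
x=cv2.imread("a.png");y=cv2.imread("b.png");y=cv2.resize(y,(x.shape[1],y.shape[0]))
cv2.imwrite("pics/sa.png",cv2.resize(x,(782,517)));cv2.imwrite("pics/sb.png",y)
E
```

```text
(no output)
```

View pics/sa.png

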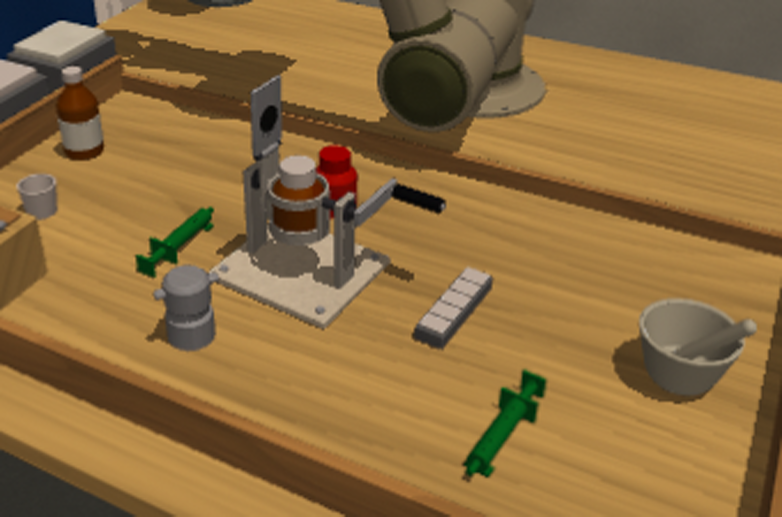

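View pics/sb.png

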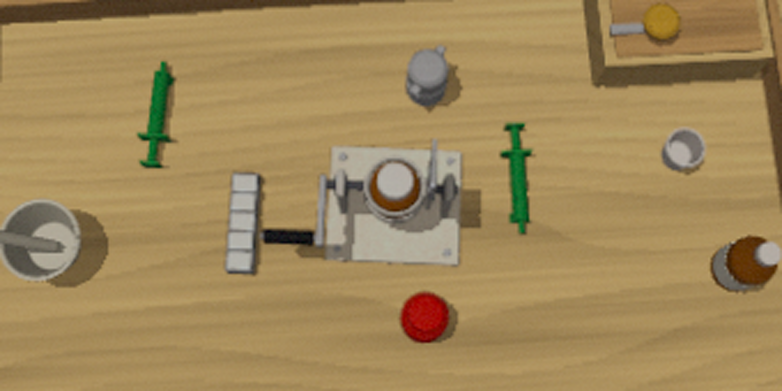

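The amber vial (top crop 393,187; image ~322,201) stands in the cup, so it is the one meant. The red look-alike (top crop 425,317; image ~334,258) stands free in front of the stand and stays untouched. The flap is upright and the crank level, pointing towards the robot. Next I measure the stand pose.

```bash
python3 - <<'E'
from h import *
np.set_printoptions(precision=4,suppress=True)
ms={}
for n in("top","scene"):
    p=pickle.load(open(n+"0.pkl","rb"));C=cloud(p);im=p["img"].astype(int)
    near=(abs(C[...,0]-.57)<.16)&(abs(C[...,1]+.0)<.2)
    sat=im.max(2)-im.min(2)
    pl=near&(C[...,2]>.006)&(C[...,2]<.018)&(sat<60)&(abs(C[...,1]+.01)<.12)
    lab=cv2.connectedComponents(pl.astype(np.uint8))[1]; k=np.argmax(np.bincount(lab[lab>0]))
    P=C[lab==k]; rect=cv2.minAreaRect(P[:,:2].astype(np.float32)*1000); print(n,"plate",rect,P[:,2].mean(),len(P)) 
    hd=near&(im.max(2)<50)&(C[...,2]>.09)&(C[...,2]<.15)&(C[...,1]>.05)
    P=C[hd];
    if len(P)>5:
        m=P.mean(0);u=np.linalg.svd(P-m)[2][0];print(" handle",m,u,P.min(0),P.max(0),len(P))
    fl=near&(C[...,2]>.175)&(C[...,2]<.27)&(C[...,1]<.0);P=C[fl]
    if len(P)>5: m=P.mean(0);w=np.linalg.svd(P-m)[2];print(" flap",m,w[2],P.min(0),P.max(0),len(P))
    fl_=near&(C[...,2]>.125)&(C[...,2]<.17)
    t=fl_&(sat<40)&(im.min(2)>150); 
    if t.sum()>5: print(" cap",C[t].mean(0),t.sum())
    f=near&(C[...,2]<.004)&(sat>60);print(" floor",np.median(C[f][:,2]))
o=env.observe();print(o["tool_rot"],o["position"],o["grip_width"],o["ft_force"])
E
```

```text
top plate ((580.5872192382812, -10.767860412597656), (172.8665008544922, 149.616455078125), 84.93838500976562) 0.0119383948217892 1453
 handle [0.5269 0.1145 0.1225] [-0.1097 -0.994   0.0032] [0.519  0.0867 0.1149] [0.5355 0.1411 0.1272] 110
 flap [ 0.5734 -0.053   0.2351] [-0.1049 -0.9944  0.0092] [ 0.5505 -0.0579  0.1769] [ 0.6023 -0.0493  0.2473] 62
 cap [ 0.5809 -0.0125  0.1533] 162
 floor -0.00021678965631544145
scene plate ((582.2293701171875, -14.5562744140625), (172.4025421142578, 152.91476440429688), 83.97698211669922) 0.012105773751312951 1629
 handle [0.5455 0.1018 0.1191] [ 0.6255 -0.7798 -0.0262] [0.5191 0.0515 0.1039] [0.6025 0.1429 0.1289] 176
 flap [ 0.5806 -0.0546  0.2127] [ 0.1255  0.9921 -0.0087] [ 0.5503 -0.0618  0.1752] [ 0.6038 -0.0494  0.2473] 328
 cap [ 0.5808 -0.0147  0.1546] 83
 floor 0.00021416519871886308
[[ 0.9606  0.278   0.    ]
 [ 0.278  -0.9606  0.    ]
 [ 0.     -0.     -1.    ]] [ 0.1529 -0.5283  0.2313] 0.08565419082051448 [1.6012 0.3695 0.4016]
```

```bash
cat >> h.py <<'E'
from scipy.spatial.transform import Rotation as Ro
yaw=np.radians(-5.8);O=np.array([.581,-.0125,0])
ex=np.array([np.cos(yaw),np.sin(yaw),0]);ey=np.array([-np.sin(yaw),np.cos(yaw),0]);ez=np.array([0,0,1.])
RT=np.column_stack([ey,ex,-ez])
def W(x,y,z): return O+(x*ex+y*ey+z*ez)/1000
def S(P): d=(np.array(P)-O)*1000; return np.array([d@ex,d@ey,d@ez])
def st():
    o=env.observe();print("stand TCP",S(o["position"]).round(1),"rotvec to RT",(Ro.from_matrix(np.array(o["tool_rot"]).T@RT)).as_rotvec().round(3),"F",np.round(o["ft_force"],1),"w",round(o["grip_width"],4),"t",o["time_s"]);return o
def rows(pos,n,g):
    o=st();R=np.array(o["tool_rot"]);P=np.array(o["position"]);rv=Ro.from_matrix(R.T@RT).as_rotvec()/n
    d=(pos-P)/n*1000;L=[]
    for i in range(n):
        L.append(" ".join(f"{v:g}" for v in [g,*np.round(R.T@d,1),*np.round(rv,3)]));R=R@Ro.from_rotvec(rv).as_matrix()
    for i in range(0,n,8): print("; ".join(L[i:i+8]))
E
python3 -c "
from h import *
rows(W(0,-85,228),16,0)"
```

```text
stand TCP [-373.8 -556.4  231.3] rotvec to RT [-0.    -0.    -1.188] F [1.6 0.4 0.4] w 0.0857 t 1.6
0 32.7 -18.6 0.2 -0 -0 -0.074; 0 34 -16.1 0.2 -0 -0 -0.074; 0 35.1 -13.6 0.2 -0 -0 -0.074; 0 36 -10.9 0.2 -0 -0 -0.074; 0 36.7 -8.2 0.2 -0 -0 -0.074; 0 37.2 -5.5 0.2 -0 -0 -0.074; 0 37.5 -2.7 0.2 -0 -0 -0.074; 0 37.6 0.1 0.2 -0 -0 -0.074
0 37.5 2.9 0.2 -0 -0 -0.074; 0 37.2 5.6 0.2 -0 -0 -0.074; 0 36.7 8.4 0.2 -0 -0 -0.074; 0 35.9 11.1 0.2 -0 -0 -0.074; 0 35 13.7 0.2 -0 -0 -0.074; 0 33.9 16.3 0.2 -0 -0 -0.074; 0 32.6 18.7 0.2 -0 -0 -0.074; 0 31.1 21.1 0.2 -0 -0 -0.074
```

Request:
servo_tool:
  deltas: "0 33 -19 0 0 0 -0.074; 0 34 -16 0 0 0 -0.074; 0 35 -14 0 0 0 -0.074; 0 36 -11 0 0 0 -0.074; 0 37 -8 0 0 0 -0.074; 0 37 -5 0 0 0 -0.074; 0 37 -3 0 0 0 -0.074; 0 37 0 0 0 0 -0.074"
  newtons: 40

```text
time_s: 2.27
position: [0.3633, -0.3115, 0.2315]
tool_rot: [[0.639, 0.769, 0.0], [0.769, -0.639, -0.0], [-0.0, 0.0, -1.0]]
ft_force: [-0.0, -0.8, -0.2]
grip_width: 0.0003
gripper_force: 0.0
```

Request:
servo_tool:
  deltas: "0 37 3 0 0 0 -0.074; 0 37 6 0 0 0 -0.074; 0 36 8 0 0 0 -0.074; 0 36 11 0 0 0 -0.074; 0 35 14 0 0 0 -0.074; 0 34 16 0 0 0 -0.074; 0 30 19 0 0 0 -0.074; 0 20 15 0 0 0 -0.074"

```text
time_s: 2.93
position: [0.5652, -0.1089, 0.2312]
tool_rot: [[0.099, 0.995, 0.0], [0.995, -0.099, 0.0], [0.0, 0.0, -1.0]]
ft_force: [-0.0, -0.1, -0.4]
grip_width: 0.0001
gripper_force: 0.0
```

```bash
python3 -c "
from h import *
rows(W(0,-80,222),4,0)
p=env.get_image('wrist');save(p,'pics/w1.png')"
```

```text
stand TCP [ -6.  -97.5 231.2] rotvec to RT [ 0.    -0.     0.002] F [-0.  -0.1 -0.4] w 0.0001 t 2.9333
0 4.4 1.5 2.3 0 -0 0; 0 4.4 1.5 2.3 0 -0 0; 0 4.4 1.5 2.3 0 -0 0; 0 4.4 1.5 2.3 0 -0 0
```

Request:
servo_tool:
  deltas: "0 19 3 3 0 0 0; 0 19 3 3 0 0 0; 0 9 0 2 0 0 0; 0 9 0 2 0 0 0; 0 9 0 2 0 0 0; 0 9 0 2 0 0 0; 0 7 0 6 0 0 0; 0 7 0 6 0 0 0"

```text
time_s: 3.65
position: [0.5789, -0.024, 0.2052]
tool_rot: [[0.105, 0.994, 0.001], [0.994, -0.105, 0.0], [0.0, 0.001, -1.0]]
ft_force: [0.6, -0.7, 2.7]
grip_width: -0.0001
gripper_force: 1.4
```

Request:
servo_tool:
  deltas: "0 6 0 6 0 0 0; 0 6 0 5 0 0 0; 0 3 0 8 0 0 0; 0 3 0 8 0 0 0; 0 2 0 6 0 0 0; 0 1 0 5 0 0 0; 0 1 0 3 0 0 0; 0 0 0 0 0 0 0"

```text
time_s: 4.32
position: [0.5807, -0.0026, 0.1634]
tool_rot: [[0.105, 0.994, -0.002], [0.994, -0.105, 0.0], [0.0, -0.002, -1.0]]
ft_force: [-0.6, 0.0, 0.3]
grip_width: 0.0001
gripper_force: 0.0
```

```bash
python3 -c "
from h import *
st()
p=env.get_image('scene');save(p,'pics/s2.png',(270,120,420,280),4)"
```

```text
stand TCP [ -1.3   9.8 163.4] rotvec to RT [-0.002 -0.    -0.004] F [-0.6  0.   0.3] w 0.0001 t 4.3167
```

View pics/s2.png

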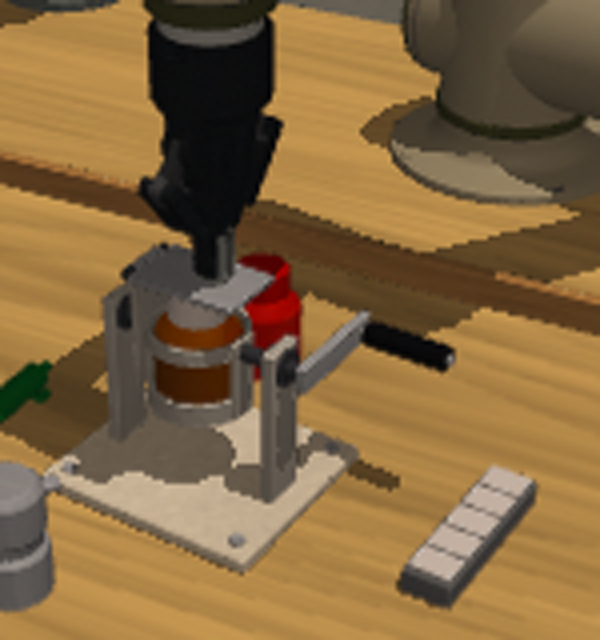

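The flap lies over the cap (crop 205,275), nearly level, and the fingertip is on it. I press it home gently.

Request:
servo_tool:
  deltas: "0 0 0 1 0 0 0; 0 0 0 1 0 0 0; 0 0 0 1 0 0 0; 0 0 0 0 0 0 0"

```text
time_s: 4.7
position: [0.581, -0.0027, 0.162]
tool_rot: [[0.105, 0.994, 0.001], [0.994, -0.105, -0.0], [-0.0, 0.001, -1.0]]
ft_force: [-1.1, 0.1, 3.7]
grip_width: 0.0
gripper_force: 2.3
```

Request:
servo_tool:
  deltas: "0 0 0 1 0 0 0; 0 0 0 1 0 0 0; 0 0 0 0 0 0 0"

```text
time_s: 4.95
position: [0.5816, -0.0027, 0.1617]
tool_rot: [[0.105, 0.995, 0.003], [0.995, -0.105, -0.001], [-0.0, 0.004, -1.0]]
ft_force: [-3.8, 1.2, 15.6]
grip_width: -0.0001
gripper_force: 7.7
```

Request:
servo_tool:
  deltas: "0 0 0 -15 0 0 0; 0 0 0 -25 0 0 0; 0 19 -11 -15 0 0 0; 0.6 32 -18 0 0 0 0; 0.8 32 -18 0 0 0 0; 0.8 25 -14 0 0 0 0; 0.8 6 -3 0 0 0 0; 0.8 0 0 0 0 0 0"

```text
time_s: 5.62
position: [0.5286, 0.1189, 0.2146]
tool_rot: [[0.102, 0.995, 0.0], [0.995, -0.102, 0.0], [0.0, 0.0, -1.0]]
ft_force: [-1.1, -0.5, 0.2]
grip_width: 0.0609
gripper_force: 0.0
```

```bash
python3 - <<'E'
from h import *
np.set_printoptions(precision=1,suppress=True)
st();print(env.grasp_offset)
for n in("wrist","scene","top"):
    p=env.get_image(n)
    for t in("crank_grip",):
        for r in env.spot_point(t,p)[:1]: print(n,t,r["uv"],r["conf"],S(onz(p,r["uv"],.115)),S(world(p,r["uv"])))
    if n!="top":
        C=cloud(p);im=p["img"];Q=(C-O)*1000;X=Q@ex;Y=Q@ey;Z=Q[...,2]
        m=(im.max(2)<60)&(Z>100)&(Z<130)&(Y>90)&(Y<155)&(abs(X+65)<25)
        print(n,m.sum(),[ (np.percentile(v[m],[1,50,99])) for v in (X,Y,Z)] if m.any() else '')
        f=(Z>150)&(Z<175)&(Y>-40)&(Y<44)&(abs(X)<26)
        if f.sum()>30: A=np.c_[Y[f],np.ones(f.sum())];print("flap fit slope,z",np.linalg.lstsq(A,Z[f],rcond=None)[0],f.sum())
    if n=="wrist": save(p,"pics/w3.png")
E
```

```text
stand TCP [-65.4 125.5 214.6] rotvec to RT [ 0. -0. -0.] F [-1.1 -0.5  0.2] w 0.0609 t 5.6167
0.0187
wrist crank_grip [324.9, 206.4] 0.66 [-62.3 117.3 115. ] [-62.4 120.4 124.7]
wrist 1648 [array([-72.4, -63.8, -55.7]), array([ 90.6, 121.3, 148.7]), array([117.3, 123.4, 125.7])]
flap fit slope,z [ -0.1 164.1] 552
scene crank_grip [368.3, 203.9] 0.64 [-70.8 107.1 115. ] [-62.1 111.6 121.3]
scene 141 [array([-68.3, -58.8, -54.3]), array([ 91.4, 120.7, 149.4]), array([111.4, 121.4, 126.1])]
flap fit slope,z [ -0. 162.] 349
top crank_grip [333.5, 158.3] 0.64 [122.9 -30.5 115. ] [136.6 -31.4  72.9]
```

View pics/w3.png

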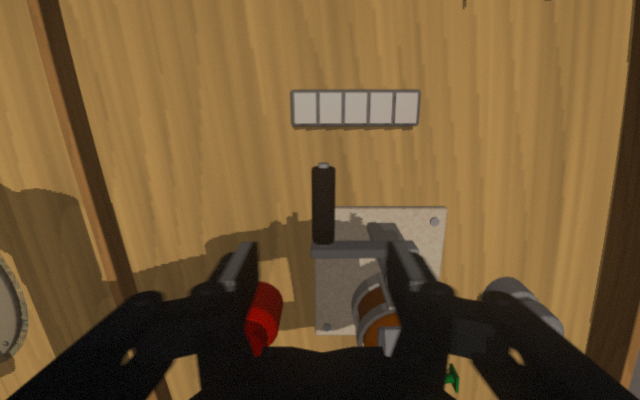

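The wrist view shows the black handle at (323,205), centred between the fingers and aligned with them; the flap fits as level at 162-164 mm. Now I descend and grip.

Request:
servo_tool:
  deltas: "0.8 0 1 30 0 0 0; 0.8 -1 0 30 0 0 0; 0.8 0 0 30 0 0 0; 0.8 0 0 20 0 0 0; 0.8 0 0 8 0 0 0; 0.8 0 0 0 0 0 0"
  newtons: 40

```text
time_s: 6.42
position: [0.5298, 0.1157, 0.0948]
tool_rot: [[0.106, 0.994, -0.003], [0.994, -0.106, -0.0], [-0.0, -0.003, -1.0]]
ft_force: [0.3, -0.1, -0.1]
grip_width: 0.0683
gripper_force: 0.0
```

Request:
servo_tool:
  deltas: "0 0 0 0 0 0 0; 0 0 0 0 0 0 0; 0 0 0 0 0 0 0; 0 0 0 0 0 0 0; 0 0 0 0 0 0 0; 0 0 0 0 0 0 0"
  newtons: 40

```text
time_s: 6.92
position: [0.529, 0.1166, 0.0967]
tool_rot: [[0.105, 0.995, -0.003], [0.995, -0.105, 0.0], [-0.0, -0.003, -1.0]]
ft_force: [-6.1, 0.5, 0.8]
grip_width: 0.0168
gripper_force: 39.0
```

```bash
python3 - <<'E'
from h import *
st()
E
```

```text
stand TCP [-64.8 123.1  96.7] rotvec to RT [-0.003  0.    -0.004] F [-6.1  0.5  0.8] w 0.0168 t 6.9167
```

Request:
servo_tool:
  deltas: "0 0 0.6 -8.5 0 0 0; 0 0 1.6 -8.3 0 0 0; 0 0 2.7 -8.1 0 0 0; 0 0 3.8 -7.6 0 0 0; 0 0 4.7 -7.1 0 0 0; 0 0 5.6 -6.4 0 0 0; 0 0 6.4 -5.6 0 0 0; 0 0 7.1 -4.7 0 0 0"

```text
time_s: 7.58
position: [0.5629, 0.113, 0.1539]
tool_rot: [[0.105, 0.995, 0.001], [0.995, -0.105, 0.0], [0.0, 0.001, -1.0]]
ft_force: [-2.8, 0.1, -3.1]
grip_width: 0.0171
gripper_force: 39.3
```

```bash
python3 - <<'E'
from h import *
st()
E
```

```text
stand TCP [-30.7 123.1 153.9] rotvec to RT [ 0.001 -0.    -0.004] F [-2.8  0.1 -3.1] w 0.0171 t 7.5833
```

Request:
servo_tool:
  deltas: "0 0 7.6 -3.8 0 0 0; 0 0 8.1 -2.7 0 0 0; 0 0 8.3 -1.6 0 0 0; 0 0 8.5 -0.6 0 0 0; 0 0 8.5 0.6 0 0 0; 0 0 8.3 1.6 0 0 0; 0 0 8.1 2.7 0 0 0; 0 0 7.6 3.8 0 0 0"

```text
time_s: 8.25
position: [0.6273, 0.1063, 0.1522]
tool_rot: [[0.105, 0.995, -0.002], [0.995, -0.105, 0.0], [0.0, -0.002, -1.0]]
ft_force: [-6.4, 2.5, -4.7]
grip_width: 0.0166
gripper_force: 39.3
```

Request:
servo_tool:
  deltas: "0 0 7.1 4.7 0 0 0; 0 0 6.4 5.6 0 0 0; 0 0 5.6 6.4 0 0 0; 0 0 4.7 7.1 0 0 0; 0 0 3.8 7.6 0 0 0; 0 0 2.7 8.1 0 0 0; 0 0 1.6 8.3 0 0 0; 0 0 0.6 8.5 0 0 0"

```text
time_s: 8.92
position: [0.6584, 0.1031, 0.0958]
tool_rot: [[0.105, 0.995, -0.004], [0.995, -0.105, 0.0], [0.0, -0.004, -1.0]]
ft_force: [-12.6, 2.5, 4.0]
grip_width: 0.0166
gripper_force: 40.1
```

Request:
servo_tool:
  deltas: "0 0 0 1 0 0 0; 0 0 0 0 0 0 0"

```text
time_s: 9.08
position: [0.6583, 0.1031, 0.0942]
tool_rot: [[0.104, 0.995, -0.005], [0.995, -0.104, 0.001], [0.0, -0.005, -1.0]]
ft_force: [-9.2, 2.4, -3.0]
grip_width: 0.0166
gripper_force: 39.7
```

```bash
python3 - <<'E'
from h import *
st()
p=env.get_image('scene');save(p,'pics/s4.png',(270,120,420,280),3)
E
```

```text
stand TCP [ 65.2 122.9  94.2] rotvec to RT [-0.005 -0.    -0.003] F [-9.2  2.4 -3. ] w 0.0166 t 9.0833
```

View pics/s4.png

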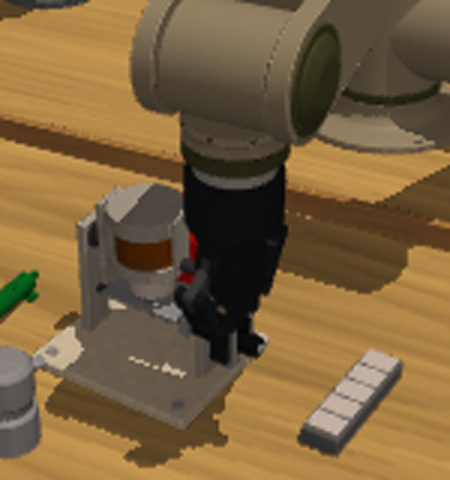

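The cup is inverted with the cap below (crop 150,285) and the vial is held by the shut flap. Now I hold for over 2 s.

Request:
servo_tool:
  deltas: "0 0 0 -1 0 0 0; 0 0 0 0 0 0 0; 0 0 0 0 0 0 0; 0 0 0 0 0 0 0; 0 0 0 0 0 0 0; 0 0 0 0 0 0 0; 0 0 0 0 0 0 0; 0 0 0 0 0 0 0"

```text
time_s: 9.8
position: [0.6583, 0.1031, 0.0957]
tool_rot: [[0.104, 0.995, -0.004], [0.995, -0.104, 0.0], [0.0, -0.004, -1.0]]
ft_force: [-9.0, 1.9, -1.4]
grip_width: 0.0169
gripper_force: 39.7
```

Request:
servo_tool:
  deltas: "0 0 0 0 0 0 0; 0 0 0 0 0 0 0; 0 0 0 0 0 0 0; 0 0 0 0 0 0 0; 0 0 0 0 0 0 0; 0 0 0 0 0 0 0; 0 0 0 0 0 0 0; 0 0 0 0 0 0 0"

```text
time_s: 10.47
position: [0.6583, 0.1031, 0.0957]
tool_rot: [[0.105, 0.995, -0.004], [0.995, -0.105, 0.0], [0.0, -0.004, -1.0]]
ft_force: [-9.4, 2.0, -2.6]
grip_width: 0.0164
gripper_force: 39.7
```

Request:
servo_tool:
  deltas: "0 0 0 0 0 0 0; 0 0 0 0 0 0 0; 0 0 0 0 0 0 0; 0 0 0 0 0 0 0; 0 0 0 0 0 0 0; 0 0 0 0 0 0 0; 0 0 0 0 0 0 0; 0 0 0 0 0 0 0"

```text
time_s: 11.13
position: [0.6583, 0.1031, 0.0957]
tool_rot: [[0.104, 0.995, -0.004], [0.995, -0.104, 0.0], [0.0, -0.004, -1.0]]
ft_force: [-9.2, 2.6, -1.8]
grip_width: 0.0161
gripper_force: 39.7
```

```bash
python3 - <<'E'
from h import *
np.set_printoptions(precision=4,suppress=True)
st()
# cradle angle check: inverted cup floor / arm surfaces
for n in("scene","top"):
    p=env.get_image(n);C=cloud(p);Q=(C-O)*1000;X=Q@ex;Y=Q@ey;Z=Q[...,2]
    f=(Z>150)&(Z<175)&(np.hypot(X,Y)<30)
    if f.sum()>20: print(n,"cup bottom z=ax+by+c",np.linalg.lstsq(np.c_[X[f],Y[f],np.ones(f.sum())],Z[f],rcond=None)[0],f.sum())
    a=(Y>80)&(Y<90)&(X>-5)&(X<60)&(Z>110)&(Z<150)
    if a.sum()>15: print(n,"arm",np.linalg.lstsq(np.c_[X[a],np.ones(a.sum())],Z[a],rcond=None)[0],a.sum())
E
```

```text
stand TCP [ 65.2 122.8  95.7] rotvec to RT [-0.004 -0.    -0.003] F [-9.2  2.6 -1.8] w 0.0161 t 11.1333
scene cup bottom z=ax+by+c [ -0.0119  -0.0008 165.3611] 211
top cup bottom z=ax+by+c [ -0.0186   0.0033 165.0961] 396
```

Request:
servo_tool:
  deltas: "0 0 0 0 0 0 0; 0 0 0 0 0 0 0; 0 0 0 0 0 0 0; 0 0 0 0 0 0 0; 0 0 0 0 0 0 0; 0 0 0 0 0 0 0; 0 0 0 0 0 0 0; 0 0 0 0 0 0 0"

```text
time_s: 11.9
position: [0.6583, 0.1031, 0.0957]
tool_rot: [[0.104, 0.995, -0.004], [0.995, -0.104, 0.0], [0.0, -0.004, -1.0]]
ft_force: [-10.4, 3.2, -2.3]
grip_width: 0.0168
gripper_force: 39.7
```

Request:
servo_tool:
  deltas: "0 0 -0.6 -8.5 0 0 0; 0 0 -1.6 -8.3 0 0 0; 0 0 -2.7 -8.1 0 0 0; 0 0 -3.8 -7.6 0 0 0; 0 0 -4.7 -7.1 0 0 0; 0 0 -5.6 -6.4 0 0 0; 0 0 -6.4 -5.6 0 0 0; 0 0 -7.1 -4.7 0 0 0"

```text
time_s: 12.57
position: [0.627, 0.1063, 0.1526]
tool_rot: [[0.105, 0.995, -0.0], [0.995, -0.105, 0.0], [0.0, -0.0, -1.0]]
ft_force: [-3.3, 2.7, -9.2]
grip_width: 0.0169
gripper_force: 39.2
```

Request:
servo_tool:
  deltas: "0 0 -7.6 -3.8 0 0 0; 0 0 -8.1 -2.7 0 0 0; 0 0 -8.3 -1.6 0 0 0; 0 0 -8.5 -0.6 0 0 0; 0 0 -8.5 0.6 0 0 0; 0 0 -8.3 1.6 0 0 0; 0 0 -8.1 2.7 0 0 0; 0 0 -7.6 3.8 0 0 0"

```text
time_s: 13.23
position: [0.5633, 0.1129, 0.1541]
tool_rot: [[0.105, 0.994, 0.006], [0.994, -0.105, -0.0], [0.001, 0.006, -1.0]]
ft_force: [3.4, 2.5, -0.1]
grip_width: 0.0168
gripper_force: 40.0
```

Request:
servo_tool:
  deltas: "0 0 -7.1 4.7 0 0 0; 0 0 -6.4 5.6 0 0 0; 0 0 -5.6 6.4 0 0 0; 0 0 -4.7 7.1 0 0 0; 0 0 -3.8 7.6 0 0 0; 0 0 -2.7 8.1 0 0 0; 0 0 -1.6 8.3 0 0 0; 0 0 -0.6 8 0 0 0"

```text
time_s: 13.9
position: [0.529, 0.1165, 0.0974]
tool_rot: [[0.105, 0.995, -0.0], [0.995, -0.105, 0.0], [-0.0, -0.0, -1.0]]
ft_force: [-4.6, 2.3, 2.5]
grip_width: 0.0165
gripper_force: 40.5
```

Request:
servo_tool:
  deltas: "0 0 0 0 0 0 0; 0 0 0 0 0 0 0"

```text
time_s: 14.07
position: [0.5289, 0.1165, 0.0968]
tool_rot: [[0.105, 0.994, -0.002], [0.994, -0.105, 0.0], [-0.0, -0.002, -1.0]]
ft_force: [-5.1, 3.1, -3.1]
grip_width: 0.0166
gripper_force: 40.1
```

```bash
cat > chk.py <<'E'
from h import *
np.set_printoptions(precision=4,suppress=True)
st()
for n in("scene","top"):
    p=env.get_image(n);C=cloud(p);Q=(C-O)*1000;X=Q@ex;Y=Q@ey;Z=Q[...,2]
    f=(Z>153)&(Z<172)&(abs(X)<24)&(Y>-38)&(Y<42)
    if f.sum()>20: print(n,"flap z=ax+by+c",np.linalg.lstsq(np.c_[X[f],Y[f],np.ones(f.sum())],Z[f],rcond=None)[0],f.sum())
    if n=="scene":save(p,'pics/s%d.png'%(env.observe()["time_s"]*100),(250,120,420,290),3)
E
python3 chk.py;ls pics
```

```text
stand TCP [-64.8 123.1  96.8] rotvec to RT [-0.002  0.    -0.004] F [-5.1  3.1 -3.1] w 0.0166 t 14.0667
scene flap z=ax+by+c [ -0.016   -0.0026 162.2438] 302
top flap z=ax+by+c [  0.0035   0.0032 161.9181] 547
s1411.png
s2.png
s4.png
sa.png
sb.png
scene0.png
top0.png
w1.png
w3.png
```

Request:
servo_tool:
  deltas: "0.7 0 0 0 0 0 0; 0.7 0 0 0 0 0 0; 0.7 0 0 0 0 0 0; 0.7 0 0 0 0 0 0; 0.7 0 0 0 0 0 0; 0.7 0 0 -10 0 0 0; 0.7 0 0 -25 0 0 0; 0.7 0 0 -30 0 0 0"

```text
time_s: 14.83
position: [0.5295, 0.1163, 0.1621]
tool_rot: [[0.105, 0.994, -0.003], [0.994, -0.105, -0.0], [-0.0, -0.003, -1.0]]
ft_force: [1.6, 0.7, 1.2]
grip_width: 0.0596
gripper_force: 0.0
```

Request:
servo_tool:
  deltas: "0.7 0 0 -30 0 0 0; 0.7 10 -10 -30 0 0 0; 0.7 15 -20 -20 0 0 0; 0.7 15 -30 0 0 0 0; 0.7 10 -20 0 0 0 0; 0.7 0 0 0 0 0 0; 0.7 0 0 0 0 0 0"

```text
time_s: 15.42
position: [0.4555, 0.1749, 0.2429]
tool_rot: [[0.103, 0.995, 0.002], [0.995, -0.103, 0.0], [0.0, 0.002, -1.0]]
ft_force: [-0.1, -0.0, -0.2]
grip_width: 0.0596
gripper_force: 0.0
```

```bash
python3 chk.py; ls pics; mv $(ls -t pics/s*.png|head -1) pics/final.png
```

```text
stand TCP [-143.8  173.7  242.9] rotvec to RT [ 0.002 -0.    -0.002] F [-0.1 -0.  -0.2] w 0.0596 t 15.4167
scene flap z=ax+by+c [ -0.0097  -0.0083 162.2125] 308
top flap z=ax+by+c [ -0.0096  -0.0018 161.8407] 552
s1411.png
s1546.png
s2.png
s4.png
sa.png
sb.png
scene0.png
top0.png
w1.png
w3.png
```

View pics/final.png

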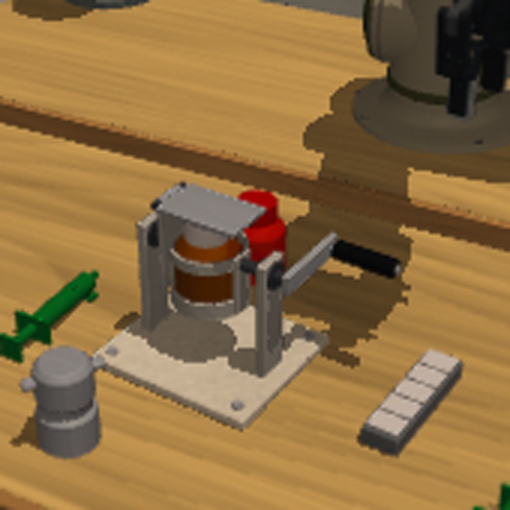

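The picture shows the flap shut and level (210,205), the vial upright in its cup (205,265), the crank level (365,258), and the crusher, pill box, syringe and red look-alike in place. The gripper is clear of everything, so I hand in.

```bash
python3 -c "
from rig import env
print(env.close_job())"
```

```text
the job is handed in; nothing more can be done
None
```

The job is handed in, result not reported back: I shut the flap, held the vial upside down for about 3 s, swung it back upright in its cup and released the crank, with nothing else seen to move.

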